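# Seat the rocking fan cover

## Robot

A 7-joint arm with a two-finger parallel gripper is mounted at the origin on the work surface. World frame = base frame: x ahead of the robot, y to its left, z up, the work surface at z = 0. Lengths are in m, angles in rad, forces in N, time in s.
With the tool pointing down it reaches from about 0.425 to 0.95 m from the base axis. Payload 4.7 kg.
Tool frame: the origin (TCP) lies between the finger pads; the fingertips stand 11 mm ahead of it and the grasp point (between the pads) lies 8 mm behind it; z points along the fingers, y is the line along which they close (so a half turn about z gives the same grasp; the last joint's range is limited). The gripper opens to 85 mm and grips with 20 to 120 N. Pads are 22 mm wide; open, the fingers measure 114 mm over their backs; the gripper's body (76 mm by 85 mm) begins 54 mm behind the grasp point. The pads swing forward as they close: fully open they stand 13 mm farther back than shut.
Start: joints at [-1.207, 0.469, -0.049, 1.532, 0.024, 1.141, -0.082], TCP at [0.258, 0.624, 0.242] pointing down, gripper open.
Joint ranges: [-2.59, 2.59], [-0.33, 1.99], [-1.39, 1.29], [0.1, 2.45], [-1.04, 4.18], [0.21, 1.99], [-2.66, 2.66]. Speed limits (rad/s): [2.57, 2.57, 3.14, 3.14, 3.14, 3.14, 3.14].

## Interface

Orientations are given as a 3x3 rotation matrix whose columns are the frame's x, y, z axes.
In Python, from station import env gives the robot as it stands.
- The arm moves only by the tool play_rows, never from a script. Its argument "series" is a list of rows, each an object of numbers: "x", "y", "z": the shift along the world's x, y, z in mm; "yaw": the turn about the world's z in rad; "gripper": the closure, from 0 (fully open) to 1 (shut). A call has 1 to 12 rows; each row shifts and turns the commanded pose from where the row before left it; what a row does not reach is not made up. A row lasts 1/12 s, in which the tool goes at most 41.7 mm and 7.16 degrees, less where a joint would pass 70% of its speed; a pose out of reach is approached as far as the arm can. A call is refused whole if a number of a shift passes 41.7 or a number of a turn 0.125, either way. A call with a gripper value outside its range is refused whole. The fingers move at their own pace and stop on an object; the grip force is fixed at half the most. Time passes only in rows, so rows that do not move let the fingers close. It gives the time, the measured TCP pose, the force, the opening and the grip force at its end, in the units of the state.
- env.sense(): the state, without advancing time (a new reading comes with each control period).
- env.get_image(name): name is "side" or "top"; returns (picture, depth): 400x640x3 uint8, red, green, blue; 400x640 float32, m along the optical axis (not along the pixel's ray), 0 where there is no reading.
- env.camera_info(name): a dict with "camera_matrix" (3x3 intrinsics, pixels), "rvec" (rotation vector, rad) and "tvec" (3), from world to camera coordinates, as OpenCV has them. Camera axes: x right, y down, z forward; pixel columns grow to the right and rows downward; lengths in m; the calibration is good to about 2 mm. A picture is of the moment at which its call begins. camera_info takes no time and is no camera call.
- env.close_job(): hands the job in; it is judged then, once.
The state is a dict: "clock": time; "joints": joint angles; "qd": joint speeds; "joint_efforts": joint torques, N m; "ee_pos": TCP position; "tool_rot": TCP orientation; "ft_force": force on the tool from outside, world axes, zero at the start; "torque": the same for the moment, N m; "grip_width": opening from 0.0 (shut) to 1.0 (fully open); "grasp_force": force on a finger pad.
Only numpy, scipy, OpenCV 4.12 (cv2) and the standard library are available. Lean on these libraries where they do the work, as an engineer would, in place of code of your own. Each camera call takes 0.05 s, during which the arm holds its last target. There are 200 camera calls.

## Task

One of the four fan covers in the fan tray is not home. Press each cover lightly near its front or back edge until you find the one that rocks, then press that one down in its middle until it is fully home, level and no longer rocking. Just press with the fingertips: do not lift any cover, never knock or press hard enough to crack one, and leave the other things on the bench where they are; finish with the robot clear of everything.

Things in the scene. Friction and masses are not known exactly. Their poses are not given: they have to be found in the camera images.
- tray: steel fan tray fixed on the bench, 121 mm (its x) by 394 mm (its y), its rim 46 mm high; origin at the centre of its underside, z up. Four bays 93 x 67 mm stand in a row along its y, centred at y = -150, -70, +10 and +90 mm (x = 0)
- cover_1: fan cover 1 of four identical ones, counted from the tray's -y end: flat black slotted plate, 90 mm along its x (front to back), 64 mm along its y, 12 mm thick, about 120 g, lying in its bay with 1.5 mm of play all round; origin at the centre of its underside, axes as the tray's. Undersides lie 40 to 43 mm above the bench, at random: height does not tell the loose one
- cover_2: fan cover 2 of four identical ones, counted from the tray's -y end: flat black slotted plate, 90 mm along its x (front to back), 64 mm along its y, 12 mm thick, about 120 g, lying in its bay with 1.5 mm of play all round; origin at the centre of its underside, axes as the tray's. Any of the four may be the loose one; those at home do not rock, and give only 0.5 mm at 10 N on rubber mounts
- cover_3: fan cover 3 of four identical ones, counted from the tray's -y end: flat black slotted plate, 90 mm along its x (front to back), 64 mm along its y, 12 mm thick, about 120 g, lying in its bay with 1.5 mm of play all round; origin at the centre of its underside, axes as the tray's. Pressed 30 mm before or behind its middle (3 N or more) the loose one rocks 0.09 rad about its y: the pressed point sinks over 2 mm, then springs back
- cover_4: fan cover 4 of four identical ones, counted from the tray's -y end: flat black slotted plate, 90 mm along its x (front to back), 64 mm along its y, 12 mm thick, about 120 g, lying in its bay with 1.5 mm of play all round; origin at the centre of its underside, axes as the tray's. About 10 N on its middle sinks the loose one 4 mm to a hard stop, where it stays. 60 N, even in a knock, cracks a cover
- tin: bystander: closed round aluminium tin, 42 mm across, 18 mm high, standing on the flat deck at the tray's left (+y) end
- driver: bystander: screwdriver lying in front of the tray, about 200 mm long
- bottle: bystander: clear bottle with a blue cap, 60 mm across, 130 mm high, behind the tray (+x side)
- flask: bystander: blue bottle with a white cap, 44 mm across, 115 mm high, behind the tray
- tape: bystander: cardboard ring, 90 mm across, 24 mm high, beyond the tray's left end
- brick: bystander: black power brick, 50 x 110 x 32 mm, beyond the tray's right end
- module: bystander: green circuit module, 32 x 130 x 8 mm, lying behind the tray
Things that resemble listed ones, but are neither listed nor needed, are in the scene too. What is shaped like the cover_4 but blue is not meant.

How it is judged:
By the outcome, as a careful person would: the job done as asked, in the order asked, and still so for the second after the job is handed in, with the robot touching nothing.
It also fails if it takes over 51 s, if anything falls off the work surface, if the arm or the gripper's body presses on something with over 40 N, if the wrist force passes 120 N, or if a joint passes its speed limit or range.

## Working session

There is one attempt and no reset: what is moved stays moved. The work goes in short steps, Python scripts to look and compute and a tool call to move; the robot and the scene stay as the last step left them, time stands still between calls to the robot, and variables do not carry over. Pictures are saved under pics/ and viewed, at most 10 in all, crops included, and the job is handed in when it is done.

Besides the shell and the picture viewer there is one more tool, called after "Emit:" in YAML: its name, and indented under it one key for each argument. play_rows: Moves the arm, as the interface text tells. Its arguments: {"type":"object","properties":{"series":{"type":"array","items":{"type":"object","properties":{"x":{"type":"number"},"y":{"type":"number"},"z":{"type":"number"},"yaw":{"type":"number"},"gripper":{"type":"number"}}}}},"required":["series"]}

```bash
mkdir -p pics; cat > h.py <<'E'
import numpy as np,cv2
from station import env
def cam(n):
    c=env.camera_info(n);K=np.array(c["camera_matrix"],float);R=cv2.Rodrigues(np.array(c["rvec"],float))[0];return K,R,np.array(c["tvec"],float).ravel()
def cloud(n,d):
    K,R,t=cam(n);v,u=np.mgrid[:d.shape[0],:d.shape[1]]
    p=np.stack([(u-K[0,2])/K[0,0]*d,(v-K[1,2])/K[1,1]*d,d],-1)
    return (p-t)@R
E
python3 - <<'E'
from h import *
for n in("top","side"):
    im,d=env.get_image(n);cv2.imwrite(f"pics/{n}0.png",im[:,:,::-1]);np.savez(f"{n}0.npz",im=im,d=d)
    K,R,t=cam(n);print(n,-R.T@t,K[0,0])
s=env.sense();print(s["clock"],s["ee_pos"],s["tool_rot"],s["ft_force"])
E
```

```text
top [0.44035116 0.03602602 0.83355656] 369.2474567368196
side [ 0.14205908 -0.55537166  0.77895514] 433.0062547711832
0.1 [0.25817015 0.62313603 0.24136282] [[-9.23845299e-01  3.82765562e-01 -6.23348557e-04]
 [ 3.82766065e-01  9.23843819e-01 -1.65478965e-03]
 [-5.75197804e-05 -1.76736632e-03 -9.99998437e-01]] [-0.03007853  0.87894123 -0.46359218]
```

View pics/top0.png

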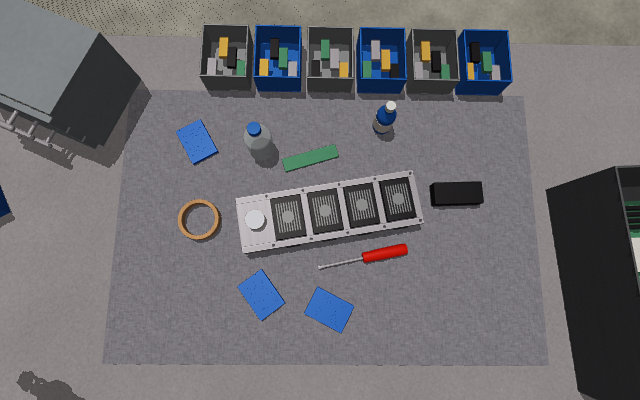

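View pics/side0.png

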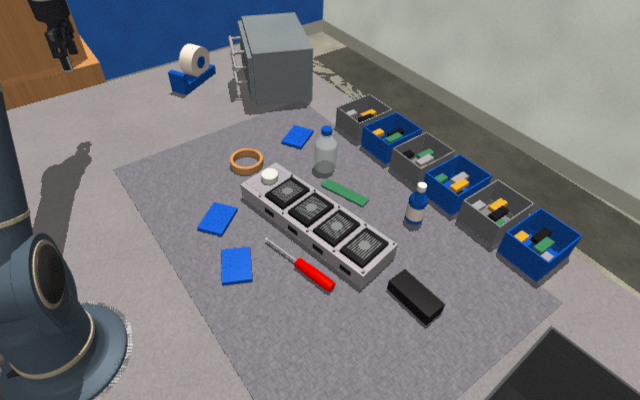

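The top view shows the tray from (238,225) to (422,190). Its black slotted covers are at about (398,200) = cover_1, (362,206) = 2, (325,212) = 3 and (289,217) = 4, with the tin at (255,220). Possible look-alikes are the blue plates at (197,142), (261,294) and (329,310), which are excluded by colour, and the black brick at (457,194), which is outside the tray. Next I measure and check a crop.

```bash
python3 - <<'E'
from h import *
f=np.load("top0.npz");im,d=f["im"],f["d"];P=cloud("top",d)
m=((im.max(2)<75)).astype(np.uint8);m=cv2.morphologyEx(m,cv2.MORPH_CLOSE,np.ones((5,5)))
K,R,t=cam("top");C=-R.T@t
C4=[]
for (u,v) in [(398,200),(362,206),(325,212),(289,217)]:
    w=np.zeros_like(m);w[v-26:v+27,u-19:u+20]=m[v-26:v+27,u-19:u+20]
    n,l,st,ce=cv2.connectedComponentsWithStats(w);k=1+st[1:,4].argmax()
    c,(a,b),an=cv2.minAreaRect(np.argwhere(l==k)[:,::-1].astype(np.float32))
    z=np.median(P[v-20:v+20,u-12:u+12,2]);r=R.T@np.linalg.inv(K)@[c[0],c[1],1];p=C+r*(0.053-C[2])/r[2]
    C4.append(p);print(np.round(c,1),round(a,1),round(b,1),an,np.round(p,4),"depth z",z.round(4))
C4=np.array(C4);D=C4[3]-C4[0];print(np.linalg.norm(D),np.arctan2(-D[0],D[1]))
# heights
for n,(u,v) in dict(tin=(255,220),bottle=(255,130),flask=(390,107)).items(): print(n,P[v,u])
x0=230;c=im[165:260,x0:x0+200,::-1];cv2.imwrite("pics/crop.png",cv2.resize(c,None,fx=4,fy=4,interpolation=2))
E
```

```text
[397.1 199.1] 43.1 30.2 78.2317123413086 [ 0.5917 -0.1474  0.053 ] depth z 0.0541
[361. 205.] 42.8 30.2 79.50852966308594 [ 0.5778 -0.0692  0.053 ] depth z 0.0539
[324.7 210.8] 42.4 30.4 80.13418579101562 [0.5642 0.0088 0.053 ] depth z 0.0559
[287.7 216.9] 42.4 30.7 80.53767395019531 [0.5501 0.0876 0.053 ] depth z 0.0554
0.23867932160250271 0.17521304164999488
tin [0.54088758 0.15487297 0.06591918]
bottle [0.71334157 0.15188517 0.13130579]
flask [ 0.77428378 -0.12335538  0.11610808]
```

View pics/crop.png

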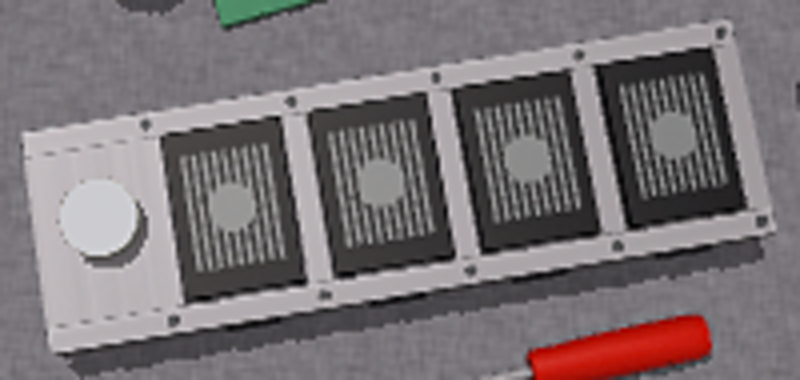

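The crop confirms four black covers in the tray, with hubs at top-view pixels (398,199), (361,205), (325,211) and (288,217). The tray yaw is about 0.175. I move to cover 4's front edge first.

Emit:
play_rows:
  series:
    - {"x": 16,"y": -33,"yaw": 0.095,"gripper": 1}
    - {"x": 16,"y": -33,"yaw": 0.095,"gripper": 1}
    - {"x": 16,"y": -33,"yaw": 0.095,"gripper": 1}
    - {"x": 16,"y": -33,"yaw": 0.095,"gripper": 1}
    - {"x": 16,"y": -33,"yaw": 0.095,"gripper": 1}
    - {"x": 16,"y": -33,"yaw": 0.092,"gripper": 1}
    - {"x": 16,"y": -33,"gripper": 1}
    - {"x": 16,"y": -33,"gripper": 1}
    - {"x": 16,"y": -33,"gripper": 1}
    - {"x": 16,"y": -33,"z": -10,"gripper": 1}
    - {"x": 16,"y": -33,"z": -10,"gripper": 1}
    - {"x": 16,"y": -33,"z": -10,"gripper": 1}

```text
$.series[0]: bad value
```

Emit:
play_rows:
  series:
    - {"x": 16,"y": -33,"z": 0,"yaw": 0.095,"gripper": 1}
    - {"x": 16,"y": -33,"z": 0,"yaw": 0.095,"gripper": 1}
    - {"x": 16,"y": -33,"z": 0,"yaw": 0.095,"gripper": 1}
    - {"x": 16,"y": -33,"z": 0,"yaw": 0.095,"gripper": 1}
    - {"x": 16,"y": -33,"z": 0,"yaw": 0.095,"gripper": 1}
    - {"x": 16,"y": -33,"z": 0,"yaw": 0.092,"gripper": 1}
    - {"x": 16,"y": -33,"z": 0,"yaw": 0,"gripper": 1}
    - {"x": 16,"y": -33,"z": 0,"yaw": 0,"gripper": 1}
    - {"x": 16,"y": -33,"z": 0,"yaw": 0,"gripper": 1}
    - {"x": 16,"y": -33,"z": -10,"yaw": 0,"gripper": 1}
    - {"x": 16,"y": -33,"z": -10,"yaw": 0,"gripper": 1}
    - {"x": 16,"y": -33,"z": -10,"yaw": 0,"gripper": 1}

```text
clock: 1.1
ee_pos: [0.4507, 0.2258, 0.212]
tool_rot: [[-0.985, -0.174, 0.0], [-0.174, 0.985, 0.0], [-0.0, 0.0, -1.0]]
ft_force: [0.6, 0.4, 0.5]
grip_width: -0.003
grasp_force: 0.0
```

Emit:
play_rows:
  series:
    - {"x": 11.7,"y": -24,"z": -15,"yaw": 0,"gripper": 1}
    - {"x": 11.7,"y": -24,"z": -15,"yaw": 0,"gripper": 1}
    - {"x": 11.7,"y": -24,"z": -15,"yaw": 0,"gripper": 1}
    - {"x": 11.7,"y": -24,"z": -20,"yaw": 0,"gripper": 1}
    - {"x": 11.7,"y": -24,"z": -27,"yaw": 0,"gripper": 1}
    - {"x": 11.5,"y": -23.4,"z": -30,"yaw": 0,"gripper": 1}
    - {"x": 0,"y": 0,"z": 0,"yaw": 0,"gripper": 1}

```text
clock: 1.68
ee_pos: [0.5185, 0.0775, 0.0852]
tool_rot: [[-0.986, -0.165, -0.009], [-0.165, 0.986, -0.005], [0.009, -0.004, -1.0]]
ft_force: [-0.7, -0.7, -0.2]
grip_width: -0.002
grasp_force: 0.0
```

```bash
python3 - <<'E'
from h import *
im,d=env.get_image("side");cv2.imwrite("pics/s1.png",cv2.resize(im[140:300,220:420,::-1],None,fx=3.6,fy=3.6,interpolation=2))
s=env.sense();print(s["ee_pos"],s["ft_force"])
E
```

```text
[0.51875166 0.08053451 0.08721653] [0.43433278 1.00198199 0.30419352]
```

View pics/s1.png

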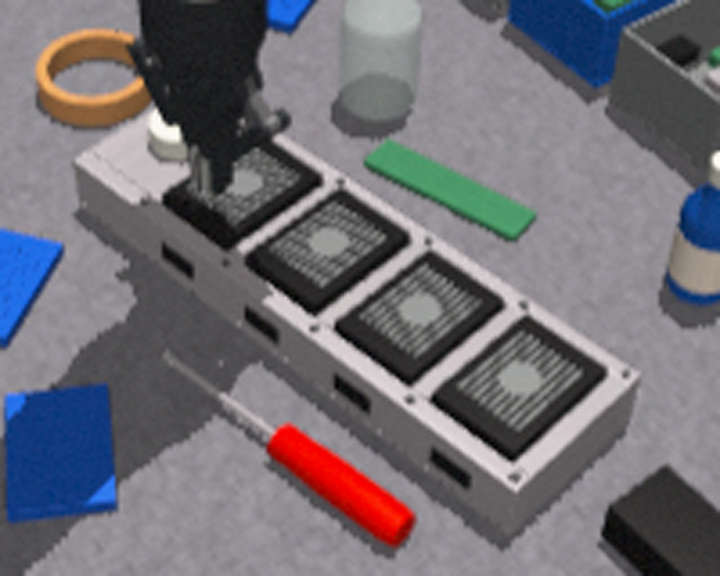

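The fingers (crop pixel ~(210,195)) are over cover 4's front part. I lower gently.

Emit:
play_rows:
  series:
    - {"x": 0.5,"y": 1,"z": -3,"yaw": 0,"gripper": 1}
    - {"x": 0,"y": 0,"z": -3,"yaw": 0,"gripper": 1}
    - {"x": 0,"y": 0,"z": -3,"yaw": 0,"gripper": 1}
    - {"x": 0,"y": 0,"z": -3,"yaw": 0,"gripper": 1}
    - {"x": 0,"y": 0,"z": -3,"yaw": 0,"gripper": 1}
    - {"x": 0,"y": 0,"z": -1,"yaw": 0,"gripper": 1}
    - {"x": 0,"y": 0,"z": 0,"yaw": 0,"gripper": 1}
    - {"x": 0,"y": 0,"z": 0,"yaw": 0,"gripper": 1}

```text
clock: 2.4
ee_pos: [0.5208, 0.0854, 0.0744]
tool_rot: [[-0.985, -0.174, 0.0], [-0.174, 0.985, 0.0], [-0.0, 0.0, -1.0]]
ft_force: [0.4, -0.2, -0.7]
grip_width: -0.001
grasp_force: 0.0
```

```bash
python3 -c "
from h import *
s=env.sense();print(s['ee_pos'],s['ft_force'],s['clock'])"
```

```text
[0.52084621 0.08536901 0.07443775] [ 0.43761483 -0.16092583 -0.67003636] 2.4
```

Emit:
play_rows:
  series:
    - {"x": 0,"y": -2.5,"z": -2,"yaw": 0,"gripper": 1}
    - {"x": 0,"y": 0,"z": -2,"yaw": 0,"gripper": 1}
    - {"x": 0,"y": 0,"z": -1,"yaw": 0,"gripper": 1}
    - {"x": 0,"y": 0,"z": 0,"yaw": 0,"gripper": 1}

```text
clock: 2.73
ee_pos: [0.5206, 0.0825, 0.069]
tool_rot: [[-0.985, -0.173, -0.001], [-0.173, 0.985, -0.0], [0.001, 0.0, -1.0]]
ft_force: [-0.6, -0.4, 0.3]
grip_width: 0.003
grasp_force: 0.0
```

Emit:
play_rows:
  series:
    - {"x": 0,"y": 0,"z": -1,"yaw": 0,"gripper": 1}
    - {"x": 0,"y": 0,"z": 0,"yaw": 0,"gripper": 1}

```text
clock: 2.9
ee_pos: [0.5208, 0.0827, 0.0682]
tool_rot: [[-0.985, -0.173, -0.0], [-0.173, 0.985, 0.0], [0.0, 0.0, -1.0]]
ft_force: [-0.2, 0.0, 0.2]
grip_width: 0.001
grasp_force: 0.0
```

Emit:
play_rows:
  series:
    - {"x": 0,"y": 0,"z": -1,"yaw": 0,"gripper": 1}
    - {"x": 0,"y": 0,"z": 0,"yaw": 0,"gripper": 1}

```text
clock: 3.07
ee_pos: [0.5208, 0.0828, 0.0672]
tool_rot: [[-0.985, -0.173, -0.0], [-0.173, 0.985, 0.0], [0.0, 0.0, -1.0]]
ft_force: [-0.7, -0.4, 0.3]
grip_width: 0.002
grasp_force: 0.0
```

Emit:
play_rows:
  series:
    - {"x": 0,"y": 0,"z": -0.7,"yaw": 0,"gripper": 1}
    - {"x": 0,"y": 0,"z": 0,"yaw": 0,"gripper": 1}

```text
clock: 3.23
ee_pos: [0.5208, 0.0827, 0.0666]
tool_rot: [[-0.985, -0.173, -0.0], [-0.173, 0.985, 0.0], [0.0, 0.0, -1.0]]
ft_force: [-0.5, 0.0, 0.3]
grip_width: -0.006
grasp_force: 0.0
```

Emit:
play_rows:
  series:
    - {"x": 0,"y": 0,"z": -0.7,"yaw": 0,"gripper": 1}
    - {"x": 0,"y": 0,"z": 0,"yaw": 0,"gripper": 1}

```text
clock: 3.4
ee_pos: [0.5208, 0.0827, 0.0658]
tool_rot: [[-0.985, -0.173, -0.0], [-0.173, 0.985, 0.0], [0.0, 0.0, -1.0]]
ft_force: [0.2, 0.1, 0.4]
grip_width: 0.003
grasp_force: 0.0
```

Emit:
play_rows:
  series:
    - {"x": 0,"y": 0,"z": -0.5,"yaw": 0,"gripper": 1}
    - {"x": 0,"y": 0,"z": 0,"yaw": 0,"gripper": 1}

```text
clock: 3.57
ee_pos: [0.5208, 0.0827, 0.0654]
tool_rot: [[-0.985, -0.173, -0.0], [-0.173, 0.985, 0.0], [0.0, 0.0, -1.0]]
ft_force: [1.2, -0.1, -0.7]
grip_width: 0.003
grasp_force: 0.0
```

Emit:
play_rows:
  series:
    - {"x": 0,"y": 0,"z": -0.5,"yaw": 0,"gripper": 1}
    - {"x": 0,"y": 0,"z": 0,"yaw": 0,"gripper": 1}

```text
clock: 3.73
ee_pos: [0.5208, 0.0827, 0.0652]
tool_rot: [[-0.985, -0.173, -0.0], [-0.173, 0.985, 0.0], [0.0, 0.0, -1.0]]
ft_force: [-0.7, -0.7, 3.1]
grip_width: 0.002
grasp_force: 1.4
```

Emit:
play_rows:
  series:
    - {"x": 0,"y": 0,"z": -0.5,"yaw": 0,"gripper": 1}
    - {"x": 0,"y": 0,"z": 0,"yaw": 0,"gripper": 1}

```text
clock: 3.9
ee_pos: [0.5209, 0.0827, 0.065]
tool_rot: [[-0.985, -0.173, -0.0], [-0.173, 0.985, 0.0], [0.0, 0.0, -1.0]]
ft_force: [-2.2, 0.2, 6.2]
grip_width: -0.003
grasp_force: 3.2
```

Emit:
play_rows:
  series:
    - {"x": 0,"y": 0,"z": -0.3,"yaw": 0,"gripper": 1}
    - {"x": 0,"y": 0,"z": 0,"yaw": 0,"gripper": 1}

```text
clock: 4.07
ee_pos: [0.5208, 0.0827, 0.0648]
tool_rot: [[-0.985, -0.173, -0.0], [-0.173, 0.985, 0.0], [0.0, 0.0, -1.0]]
ft_force: [-3.5, -0.8, 8.5]
grip_width: 0.002
grasp_force: 4.0
```

Cover 4 is firm: 8.5 N for about 0.5 mm. Next is cover 3.

Emit:
play_rows:
  series:
    - {"x": 0,"y": 0,"z": 6,"yaw": 0,"gripper": 1}
    - {"x": 0,"y": 0,"z": 6,"yaw": 0,"gripper": 1}
    - {"x": 4.7,"y": -26.4,"z": 0,"yaw": 0,"gripper": 1}
    - {"x": 4.6,"y": -26.4,"z": 0,"yaw": 0,"gripper": 1}
    - {"x": 4.6,"y": -26.4,"z": 0,"yaw": 0,"gripper": 1}
    - {"x": 0,"y": 0,"z": 0,"yaw": 0,"gripper": 1}
    - {"x": 0,"y": 0,"z": -4,"yaw": 0,"gripper": 1}
    - {"x": 0,"y": 0,"z": -2,"yaw": 0,"gripper": 1}
    - {"x": 0,"y": 0,"z": -1,"yaw": 0,"gripper": 1}
    - {"x": 0,"y": 0,"z": -1,"yaw": 0,"gripper": 1}
    - {"x": 0,"y": 0,"z": 0,"yaw": 0,"gripper": 1}

```text
clock: 4.98
ee_pos: [0.5344, 0.0047, 0.0678]
tool_rot: [[-0.985, -0.175, -0.001], [-0.175, 0.985, 0.0], [0.001, 0.001, -1.0]]
ft_force: [-0.2, -0.0, -0.9]
grip_width: -0.003
grasp_force: 0.0
```

Emit:
play_rows:
  series:
    - {"x": 0,"y": 0,"z": -1,"yaw": 0,"gripper": 1}
    - {"x": 0,"y": 0,"z": 0,"yaw": 0,"gripper": 1}

```text
clock: 5.15
ee_pos: [0.5347, 0.004, 0.067]
tool_rot: [[-0.985, -0.174, -0.0], [-0.174, 0.985, 0.0], [0.0, 0.0, -1.0]]
ft_force: [-0.8, -1.0, 0.1]
grip_width: 0.003
grasp_force: 0.0
```

Emit:
play_rows:
  series:
    - {"x": 0,"y": 0,"z": -0.6,"yaw": 0,"gripper": 1}
    - {"x": 0,"y": 0,"z": 0,"yaw": 0,"gripper": 1}

```text
clock: 5.32
ee_pos: [0.5347, 0.0036, 0.0665]
tool_rot: [[-0.985, -0.173, -0.0], [-0.173, 0.985, 0.0], [0.0, 0.0, -1.0]]
ft_force: [-0.7, -0.2, 0.2]
grip_width: 0.001
grasp_force: 0.0
```

Emit:
play_rows:
  series:
    - {"x": 0,"y": 0,"z": -0.6,"yaw": 0,"gripper": 1}
    - {"x": 0,"y": 0,"z": 0,"yaw": 0,"gripper": 1}

```text
clock: 5.48
ee_pos: [0.5347, 0.0035, 0.0659]
tool_rot: [[-0.985, -0.173, -0.0], [-0.173, 0.985, 0.0], [0.0, 0.0, -1.0]]
ft_force: [-0.4, -0.6, -0.4]
grip_width: -0.002
grasp_force: 0.0
```

Emit:
play_rows:
  series:
    - {"x": 0,"y": 0,"z": -0.5,"yaw": 0,"gripper": 1}
    - {"x": 0,"y": 0,"z": 0,"yaw": 0,"gripper": 1}

```text
clock: 5.65
ee_pos: [0.5346, 0.0035, 0.0654]
tool_rot: [[-0.985, -0.173, -0.0], [-0.173, 0.985, 0.0], [0.0, 0.0, -1.0]]
ft_force: [-0.9, -0.1, 0.8]
grip_width: 0.002
grasp_force: 0.6
```

Emit:
play_rows:
  series:
    - {"x": 0,"y": 0,"z": -0.5,"yaw": 0,"gripper": 1}
    - {"x": 0,"y": 0,"z": 0,"yaw": 0,"gripper": 1}

```text
clock: 5.82
ee_pos: [0.5344, 0.0035, 0.065]
tool_rot: [[-0.985, -0.173, -0.001], [-0.173, 0.985, -0.0], [0.001, 0.0, -1.0]]
ft_force: [-1.4, -0.1, 2.0]
grip_width: 0.004
grasp_force: 1.4
```

Emit:
play_rows:
  series:
    - {"x": 0,"y": 0,"z": -0.4,"yaw": 0,"gripper": 1}
    - {"x": 0,"y": 0,"z": 0,"yaw": 0,"gripper": 1}

```text
clock: 5.98
ee_pos: [0.5343, 0.0034, 0.0646]
tool_rot: [[-0.985, -0.173, -0.001], [-0.173, 0.985, -0.0], [0.001, 0.0, -1.0]]
ft_force: [-2.2, -0.8, 3.3]
grip_width: -0.0
grasp_force: 2.1
```

Emit:
play_rows:
  series:
    - {"x": 0,"y": 0,"z": -0.5,"yaw": 0,"gripper": 1}
    - {"x": 0,"y": 0,"z": 0,"yaw": 0,"gripper": 1}

```text
clock: 6.15
ee_pos: [0.5341, 0.0034, 0.064]
tool_rot: [[-0.985, -0.173, -0.002], [-0.173, 0.985, -0.0], [0.002, 0.0, -1.0]]
ft_force: [-2.7, -0.5, 5.6]
grip_width: -0.003
grasp_force: 2.9
```

Emit:
play_rows:
  series:
    - {"x": 0,"y": 0,"z": -0.5,"yaw": 0,"gripper": 1}
    - {"x": 0,"y": 0,"z": 0,"yaw": 0,"gripper": 1}

```text
clock: 6.32
ee_pos: [0.534, 0.0033, 0.0637]
tool_rot: [[-0.985, -0.173, -0.002], [-0.173, 0.985, -0.0], [0.002, 0.0, -1.0]]
ft_force: [-4.0, -0.7, 5.8]
grip_width: -0.001
grasp_force: 3.5
```

Emit:
play_rows:
  series:
    - {"x": 0,"y": 0,"z": -0.5,"yaw": 0,"gripper": 1}
    - {"x": 0,"y": 0,"z": 0,"yaw": 0,"gripper": 1}

```text
clock: 6.48
ee_pos: [0.534, 0.0033, 0.0634]
tool_rot: [[-0.985, -0.173, -0.002], [-0.173, 0.985, -0.0], [0.002, 0.0, -1.0]]
ft_force: [-4.7, -0.7, 8.8]
grip_width: 0.005
grasp_force: 4.4
```

Cover 3 sinks 2.3 mm and is far softer than cover 4, so it rocks. Next I lift and press its middle.

Emit:
play_rows:
  series:
    - {"x": 0,"y": 0,"z": 6,"yaw": 0,"gripper": 1}
    - {"x": 0,"y": 0,"z": 6,"yaw": 0,"gripper": 1}
    - {"x": 14.7,"y": 2.7,"z": 0,"yaw": 0,"gripper": 1}
    - {"x": 14.7,"y": 2.7,"z": 0,"yaw": 0,"gripper": 1}
    - {"x": 0,"y": 0,"z": 0,"yaw": 0,"gripper": 1}
    - {"x": 0,"y": 0,"z": -4,"yaw": 0,"gripper": 1}
    - {"x": 0,"y": 0,"z": -2,"yaw": 0,"gripper": 1}
    - {"x": 0,"y": 0,"z": -1,"yaw": 0,"gripper": 1}
    - {"x": 0,"y": 0,"z": -1,"yaw": 0,"gripper": 1}
    - {"x": 0,"y": 0,"z": 0,"yaw": 0,"gripper": 1}

```text
clock: 7.32
ee_pos: [0.5634, 0.0088, 0.0667]
tool_rot: [[-0.985, -0.173, -0.001], [-0.173, 0.985, -0.0], [0.001, 0.0, -1.0]]
ft_force: [-1.1, 1.1, -0.0]
grip_width: -0.002
grasp_force: 0.0
```

Emit:
play_rows:
  series:
    - {"x": 0,"y": 0,"z": -0.7,"yaw": 0,"gripper": 1}
    - {"x": 0,"y": 0,"z": -0.7,"yaw": 0,"gripper": 1}
    - {"x": 0,"y": 0,"z": 0,"yaw": 0,"gripper": 1}

```text
clock: 7.57
ee_pos: [0.5641, 0.0089, 0.0656]
tool_rot: [[-0.985, -0.173, -0.0], [-0.173, 0.985, 0.0], [0.0, 0.0, -1.0]]
ft_force: [0.3, 0.1, 0.4]
grip_width: -0.002
grasp_force: 0.0
```

Emit:
play_rows:
  series:
    - {"x": 0,"y": 0,"z": -0.5,"yaw": 0,"gripper": 1}
    - {"x": 0,"y": 0,"z": 0,"yaw": 0,"gripper": 1}

```text
clock: 7.73
ee_pos: [0.5642, 0.0089, 0.0655]
tool_rot: [[-0.985, -0.173, -0.0], [-0.173, 0.985, 0.0], [0.0, 0.0, -1.0]]
ft_force: [-0.8, -0.1, 4.0]
grip_width: 0.001
grasp_force: 1.9
```

Emit:
play_rows:
  series:
    - {"x": 0,"y": 0,"z": -0.5,"yaw": 0,"gripper": 1}
    - {"x": 0,"y": 0,"z": 0,"yaw": 0,"gripper": 1}

```text
clock: 7.9
ee_pos: [0.5642, 0.0089, 0.0653]
tool_rot: [[-0.985, -0.173, 0.0], [-0.173, 0.985, 0.0], [-0.0, 0.0, -1.0]]
ft_force: [-1.8, 0.1, 6.0]
grip_width: 0.002
grasp_force: 3.1
```

Emit:
play_rows:
  series:
    - {"x": 0,"y": 0,"z": -0.5,"yaw": 0,"gripper": 1}
    - {"x": 0,"y": 0,"z": 0,"yaw": 0,"gripper": 1}

```text
clock: 8.07
ee_pos: [0.5642, 0.0089, 0.0649]
tool_rot: [[-0.985, -0.173, 0.0], [-0.173, 0.985, 0.0], [-0.0, 0.0, -1.0]]
ft_force: [-3.1, 0.1, 6.4]
grip_width: 0.004
grasp_force: 3.5
```

Emit:
play_rows:
  series:
    - {"x": 0,"y": 0,"z": -0.5,"yaw": 0,"gripper": 1}
    - {"x": 0,"y": 0,"z": 0,"yaw": 0,"gripper": 1}

```text
clock: 8.23
ee_pos: [0.5642, 0.0089, 0.0645]
tool_rot: [[-0.985, -0.173, 0.0], [-0.173, 0.985, 0.0], [-0.0, 0.0, -1.0]]
ft_force: [-2.9, 0.3, 8.1]
grip_width: -0.003
grasp_force: 3.7
```

Emit:
play_rows:
  series:
    - {"x": 0,"y": 0,"z": -0.5,"yaw": 0,"gripper": 1}
    - {"x": 0,"y": 0,"z": 0,"yaw": 0,"gripper": 1}

```text
clock: 8.4
ee_pos: [0.5642, 0.0089, 0.064]
tool_rot: [[-0.985, -0.173, 0.0], [-0.173, 0.985, 0.0], [-0.0, 0.0, -1.0]]
ft_force: [-2.7, 0.1, 7.7]
grip_width: 0.002
grasp_force: 3.8
```

It is yielding at about 8 N, so I keep going to the hard stop.

Emit:
play_rows:
  series:
    - {"x": 0,"y": 0,"z": -0.5,"yaw": 0,"gripper": 1}
    - {"x": 0,"y": 0,"z": -0.5,"yaw": 0,"gripper": 1}
    - {"x": 0,"y": 0,"z": 0,"yaw": 0,"gripper": 1}

```text
clock: 8.65
ee_pos: [0.5642, 0.0089, 0.063]
tool_rot: [[-0.985, -0.173, 0.0], [-0.173, 0.985, 0.0], [-0.0, 0.0, -1.0]]
ft_force: [-2.8, 0.2, 7.8]
grip_width: 0.005
grasp_force: 3.8
```

Emit:
play_rows:
  series:
    - {"x": 0,"y": 0,"z": -0.5,"yaw": 0,"gripper": 1}
    - {"x": 0,"y": 0,"z": -0.3,"yaw": 0,"gripper": 1}
    - {"x": 0,"y": 0,"z": 0,"yaw": 0,"gripper": 1}

```text
clock: 8.9
ee_pos: [0.5642, 0.0089, 0.0622]
tool_rot: [[-0.985, -0.173, 0.0], [-0.173, 0.985, 0.0], [-0.0, 0.0, -1.0]]
ft_force: [-3.1, 0.3, 8.2]
grip_width: 0.004
grasp_force: 3.8
```

Emit:
play_rows:
  series:
    - {"x": 0,"y": 0,"z": -0.5,"yaw": 0,"gripper": 1}
    - {"x": 0,"y": 0,"z": 0,"yaw": 0,"gripper": 1}

```text
clock: 9.07
ee_pos: [0.5642, 0.0089, 0.0617]
tool_rot: [[-0.985, -0.173, 0.0], [-0.173, 0.985, 0.0], [-0.0, 0.0, -1.0]]
ft_force: [-2.5, 1.1, 8.2]
grip_width: -0.004
grasp_force: 4.0
```

Emit:
play_rows:
  series:
    - {"x": 0,"y": 0,"z": -0.5,"yaw": 0,"gripper": 1}
    - {"x": 0,"y": 0,"z": 0,"yaw": 0,"gripper": 1}

```text
clock: 9.23
ee_pos: [0.5642, 0.0089, 0.0615]
tool_rot: [[-0.985, -0.173, -0.0], [-0.173, 0.985, 0.0], [0.0, 0.0, -1.0]]
ft_force: [-3.0, -0.5, 10.8]
grip_width: -0.001
grasp_force: 5.1
```

Emit:
play_rows:
  series:
    - {"x": 0,"y": 0,"z": -0.5,"yaw": 0,"gripper": 1}
    - {"x": 0,"y": 0,"z": 0,"yaw": 0,"gripper": 1}

```text
clock: 9.4
ee_pos: [0.5642, 0.0089, 0.0613]
tool_rot: [[-0.985, -0.173, 0.0], [-0.173, 0.985, 0.0], [-0.0, 0.0, -1.0]]
ft_force: [-3.9, -0.0, 13.4]
grip_width: 0.005
grasp_force: 6.4
```

Emit:
play_rows:
  series:
    - {"x": 0,"y": 0,"z": -0.5,"yaw": 0,"gripper": 1}
    - {"x": 0,"y": 0,"z": 0,"yaw": 0,"gripper": 1}
    - {"x": 0,"y": 0,"z": 0,"yaw": 0,"gripper": 1}

```text
clock: 9.65
ee_pos: [0.5642, 0.0089, 0.0612]
tool_rot: [[-0.985, -0.173, 0.0], [-0.173, 0.985, 0.0], [-0.0, 0.0, -1.0]]
ft_force: [-4.9, -0.2, 14.1]
grip_width: -0.004
grasp_force: 7.6
```

Hard stop reached: 14 N and stiff. I retest the front edge lightly.

Emit:
play_rows:
  series:
    - {"x": 0,"y": 0,"z": 2,"yaw": 0,"gripper": 1}
    - {"x": 0,"y": 0,"z": 5,"yaw": 0,"gripper": 1}
    - {"x": 0,"y": 0,"z": 5,"yaw": 0,"gripper": 1}
    - {"x": -14.7,"y": -2.6,"z": 0,"yaw": 0,"gripper": 1}
    - {"x": -14.7,"y": -2.6,"z": 0,"yaw": 0,"gripper": 1}
    - {"x": 0,"y": 0,"z": 0,"yaw": 0,"gripper": 1}
    - {"x": 0,"y": 0,"z": -4,"yaw": 0,"gripper": 1}
    - {"x": 0,"y": 0,"z": -3,"yaw": 0,"gripper": 1}
    - {"x": 0,"y": 0,"z": -1,"yaw": 0,"gripper": 1}
    - {"x": 0,"y": 0,"z": -1,"yaw": 0,"gripper": 1}
    - {"x": 0,"y": 0,"z": 0,"yaw": 0,"gripper": 1}

```text
clock: 10.57
ee_pos: [0.5351, 0.0038, 0.0619]
tool_rot: [[-0.985, -0.174, -0.0], [-0.174, 0.985, 0.0], [0.0, 0.0, -1.0]]
ft_force: [-0.4, -0.2, -0.1]
grip_width: 0.002
grasp_force: 0.0
```

Emit:
play_rows:
  series:
    - {"x": 0,"y": 0,"z": -0.7,"yaw": 0,"gripper": 1}
    - {"x": 0,"y": 0,"z": 0,"yaw": 0,"gripper": 1}

```text
clock: 10.73
ee_pos: [0.5351, 0.0038, 0.0617]
tool_rot: [[-0.985, -0.173, 0.0], [-0.173, 0.985, 0.0], [-0.0, 0.0, -1.0]]
ft_force: [-0.2, -0.8, -0.6]
grip_width: -0.0
grasp_force: 0.2
```

Emit:
play_rows:
  series:
    - {"x": 0,"y": 0,"z": -0.5,"yaw": 0,"gripper": 1}
    - {"x": 0,"y": 0,"z": 0,"yaw": 0,"gripper": 1}

```text
clock: 10.9
ee_pos: [0.5351, 0.0038, 0.0615]
tool_rot: [[-0.985, -0.173, 0.001], [-0.173, 0.985, 0.0], [-0.001, 0.0, -1.0]]
ft_force: [0.4, 0.7, 3.6]
grip_width: -0.003
grasp_force: 1.7
```

Emit:
play_rows:
  series:
    - {"x": 0,"y": 0,"z": -0.4,"yaw": 0,"gripper": 1}
    - {"x": 0,"y": 0,"z": 0,"yaw": 0,"gripper": 1}

```text
clock: 11.07
ee_pos: [0.5351, 0.0038, 0.0614]
tool_rot: [[-0.985, -0.173, 0.001], [-0.173, 0.985, 0.0], [-0.001, 0.0, -1.0]]
ft_force: [-1.1, -0.5, 5.4]
grip_width: -0.002
grasp_force: 3.1
```

It is firm now. I retreat upward and then away.

Emit:
play_rows:
  series:
    - {"x": 0,"y": 0,"z": 5,"yaw": 0,"gripper": 1}
    - {"x": 0,"y": 0,"z": 15,"yaw": 0,"gripper": 1}
    - {"x": 0,"y": 0,"z": 30,"yaw": 0,"gripper": 1}
    - {"x": 0,"y": 0,"z": 30,"yaw": 0,"gripper": 1}
    - {"x": 0,"y": 0,"z": 30,"yaw": 0,"gripper": 1}
    - {"x": 0,"y": 0,"z": 30,"yaw": 0,"gripper": 1}
    - {"x": -6,"y": 30,"z": 5,"yaw": 0,"gripper": 1}
    - {"x": -6,"y": 30,"z": 5,"yaw": 0,"gripper": 1}
    - {"x": -6,"y": 30,"z": 5,"yaw": 0,"gripper": 1}
    - {"x": -6,"y": 30,"z": 5,"yaw": 0,"gripper": 1}
    - {"x": -6,"y": 30,"z": 5,"yaw": 0,"gripper": 1}
    - {"x": -6,"y": 30,"z": 5,"yaw": 0,"gripper": 1}

```text
clock: 12.07
ee_pos: [0.498, 0.1849, 0.231]
tool_rot: [[-0.985, -0.173, -0.0], [-0.173, 0.985, -0.0], [0.0, -0.0, -1.0]]
ft_force: [1.4, 0.1, -0.4]
grip_width: -0.001
grasp_force: 0.0
```

Emit:
play_rows:
  series:
    - {"x": -6,"y": 30,"z": 0,"yaw": 0,"gripper": 1}
    - {"x": -6,"y": 30,"z": 0,"yaw": 0,"gripper": 1}
    - {"x": -6,"y": 30,"z": 0,"yaw": 0,"gripper": 1}
    - {"x": -6,"y": 30,"z": 0,"yaw": 0,"gripper": 1}
    - {"x": -6,"y": 30,"z": 0,"yaw": 0,"gripper": 1}
    - {"x": 0,"y": 0,"z": 0,"yaw": 0,"gripper": 1}
    - {"x": 0,"y": 0,"z": 0,"yaw": 0,"gripper": 1}
    - {"x": 0,"y": 0,"z": 0,"yaw": 0,"gripper": 1}

```text
clock: 12.73
ee_pos: [0.4688, 0.3329, 0.2304]
tool_rot: [[-0.985, -0.173, -0.0], [-0.173, 0.985, -0.001], [0.001, -0.001, -1.0]]
ft_force: [-0.7, -0.8, -0.5]
grip_width: -0.001
grasp_force: 0.0
```

```bash
python3 - <<'E'
from h import *
im,d=env.get_image("top");cv2.imwrite("pics/top1.png",im[:,:,::-1]);P=cloud("top",d)
for (u,v) in [(398,200),(362,206),(325,212),(289,217)]:
    q=P[v-20:v+20,u-12:u+12].reshape(-1,3);q=q[abs(q[:,2]-np.median(q[:,2]))<.003]
    c=np.linalg.lstsq(np.c_[q[:,:2]-q[:,:2].mean(0),np.ones(len(q))],q[:,2],rcond=None)[0];print(c.round(4))
s=env.sense();print(s["ee_pos"],s["ft_force"],abs(s["qd"]).max() if hasattr(s["qd"],'max') else s["qd"])
E
```

```text
[-0.      0.0011  0.0543]
[0.0029 0.005  0.0538]
[ 0.0007 -0.0009  0.0518]
[-0.0001  0.003   0.0554]
[0.4691639  0.33224169 0.23050969] [ 0.32626487 -0.8788086  -0.5104063 ] 0.011374860319061895
```

View pics/top1.png

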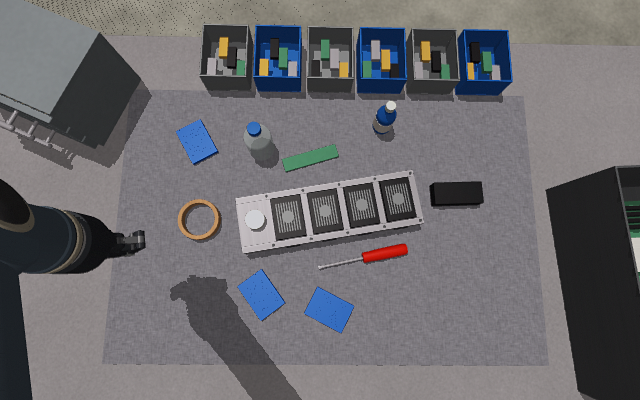

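The picture shows every cover in its bay, with cover 3 at (325,211) level and 4 mm lower than before. The bystanders have not moved, and the arm is clear at (130,242).

```bash
python3 -c "
from station import env
print(env.close_job())"
```

```text
the job is handed in; nothing more can be done
None
```

Cover 3 was the loose one; I pressed its middle down 4 mm to the hard stop (about 14 N), it now sits level and no longer rocks at its front edge, and the job is handed in with the arm clear (cover 4 was firm; covers 1 and 2 not pressed).

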